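# Gauge the spine height of a model jet fuselage

## Task

Pick up the bridge height gauge by its black grip and lower it squarely astride the green jet fuselage, legs either side, so that its sprung foot comes down on the middle of the flat spine between canopy and tail fin and its legs stand flat on the desk. Keep hold until the legs are down, then let go and leave it standing there showing the height; do not shove the fuselage out of its place.

Things in the scene. Friction and masses are not known exactly. Their poses are not given: they have to be found in the camera images.
- gauge: Loose bridge gauge, 0.32-0.54 kg, z up. Origin: centre of underside. Legs at y=±52 mm on dark soles 60 (x) x 16 (y) mm; 88 mm clear opening between them, running along x. Beam along y, 124 x 24 mm, 70-84 mm high. On its middle the black grip, 36 (x) x 24 (y) mm, 84-126 mm high: pinch its 24 mm, fingers closing along y. White scale plate at x=+16 mm. Works either way round.
- gauge_foot (a joint): Gauge reading, m: height of the sprung foot (steel disc, 16 mm across, on a stem at the gauge's x=y=0) above the leg soles. 0 on bare desk or in the air, grows as the foot is pushed up, at most 0.045. The spring is light (0.9 N with the foot's weight at 0, 1.5 N at 0.032), less than the gauge's weight, so it settles on its legs.
- fuselage: Loose green plastic jet fuselage, 90 g, belly down; not the flat wing or drop tank beside it. Origin: underside, below mid-spine; z up, x to the tail. Trunk 34 mm wide, 32 high; flat spine on top x=-40 to 45. Pointed nose tip x=-106; clear canopy x=-76 to -40, 40 high; tail fin x=46 to 74, 62 high; tailplanes y=±39 at x=56 to 82; end x=92 mm.

How it is judged:
By the outcome, as a careful person would: the job done as asked, in the order asked, and still so for the second after the job is handed in, with the robot touching nothing.
It also fails if it takes over 35 s, if anything falls off the work surface, if the arm or the gripper's body presses on something with over 40 N, if the wrist force passes 120 N, or if a joint passes its speed limit or range.

## Robot

A 6-joint arm with a two-finger parallel gripper is mounted at the origin on the work surface. World frame = base frame: x ahead of the robot, y to its left, z up, the work surface at z = 0. Lengths are in m, angles in degrees, forces in N, time in s.
With the tool pointing down it reaches from about 0.25 to 0.725 m from the base axis. Payload 9.7 kg.
Tool frame: the origin (TCP) lies midway between the tips of the shut fingers; the grasp point (between the pads) lies 19 mm behind it; z points along the fingers, y is the line along which they close (so a half turn about z gives the same grasp; the last joint's range is limited). The gripper opens to 85 mm and grips with 20 to 120 N. Pads are 22 mm wide; open, the fingers measure 114 mm over their backs; the gripper's body (76 mm by 85 mm) begins 54 mm behind the grasp point. The pads swing forward as they close: fully open they stand 13 mm farther back than shut.
Start: joints at [63.312, 4.979, 10.078, 95.1, 0, 90], TCP at [0.247, 0.491, 0.231] pointing down, gripper open.
Joint ranges: [-179.16, 179.16], [-48.56, 103.87], [-65.8, 70.77], [-126.05, 130.52], [-82.76, 87.17], [-180, 180]. Speed limits (degrees/s): [127.2, 127.2, 147.25, 180, 180, 180].

## Interface

Orientations are given as [roll, pitch, yaw] about the fixed x, y, z axes, in that order (R = Rz(yaw) Ry(pitch) Rx(roll)).
In Python, from workcell import * gives the robot as it stands.
- The arm moves only by the tool servo_tool, never from a script. Its argument "moves" is a list of rows, each a list of 4 numbers: the shift along the world's x, y, z in a scale on which 1.0 is 100 cm, then the turn about the world's z in shares of 4 rad (1.0 is 4 rad). A call has 1 to 20 rows; each row is the pose to reach, as a shift and turn from the pose commanded when the call began; what a row does not reach only later rows make up. A row lasts 1/12 s, in which the tool goes at most 41.7 mm and 7.16 degrees, less where a joint would pass 70% of its speed; a pose out of reach is approached as far as the arm can. A shift or turn number past 1, either way, is cut back to 1. A call with a gripper value outside its range is refused whole. "claw" is the closure, from 0 (fully open) to 1 (shut), set as the call begins (left out, the last holds). The fingers move at their own pace and stop on an object; "force" is the grip in N (left out, the last holds). Time passes only in rows, so rows that repeat a pose let the fingers close. It gives the time, the measured TCP pose, the force, the opening and the grip force at its end, in the units of the state.
- get_obs(): the state, without advancing time (a new reading comes with each control period).
- camera(name): name is "scene" or "top"; returns the picture (420x560x3 uint8, red, green, blue); there is no depth.
- get_calibration(name): a dict with "fx", "fy", "cx", "cy" (pixels), "k1" (the pictures are not rectified: a ray, as slopes to the right and down, at radius r is drawn at 1 + k1 r^2 times it, then the intrinsics apply), "rvec" (rotation vector, rad) and "tvec" (3), from world to camera coordinates, as OpenCV has them. Camera axes: x right, y down, z forward; pixel columns grow to the right and rows downward; lengths in m; the calibration is good to about 2 mm. A picture is of the moment at which its call begins. get_calibration takes no time and is no camera call.
- job_done(): hands the job in; it is judged then, once.
The state is a dict: "time": time; "q": joint angles; "qd": joint speeds; "joint_efforts": joint torques, N m; "ee_pos": TCP position; "tcp_rot": TCP orientation; "wrist_force": force on the tool from outside, world axes, zero at the start; "torque": the same for the moment, N m; "opening": finger opening in m; "grasp_force": force on a finger pad.
Only numpy, scipy, OpenCV 4.12 (cv2) and the standard library are available. Lean on these libraries where they do the work, as an engineer would, in place of code of your own. Each camera call takes 0.05 s, during which the arm holds its last target. There are 200 camera calls.

## Working session

There is one attempt and no reset: what is moved stays moved. The work goes in short steps, Python scripts to look and compute and a tool call to move; the robot and the scene stay as the last step left them, time stands still between calls to the robot, and variables do not carry over. Pictures are saved under pics/ and viewed, at most 10 in all, crops included, and the job is handed in when it is done.

Besides the shell and the picture viewer there is one more tool, called after "Request:" as name([rows], argument=value, ...), one row to a line, values as JSON. servo_tool: Moves the arm, as the interface text tells. Its arguments: {"type":"object","properties":{"moves":{"type":"array","items":{"type":"array","items":{"type":"number"}}},"claw":{"type":"number"},"force":{"type":"number"}},"required":["moves"]}

```bash
mkdir -p pics; python3 - <<'E'
from workcell import *
import cv2
for n in("scene","top"):
    cv2.imwrite(f"pics/{n}0.png",camera(n)[:,:,::-1]); print(get_calibration(n))
o=get_obs();print(o["time"],o["ee_pos"],o["tcp_rot"],o["opening"])
E
```

```text
{'fx': 380.58429865458663, 'fy': 380.58429865458663, 'cx': 275.84296882567486, 'cy': 214.32814216768352, 'k1': 0.029231194372305095, 'rvec': array([ 0.624854  ,  2.80782349, -0.88915778]), 'tvec': array([ 0.48923299, -0.1726456 ,  0.84323859])}
{'fx': 543.0720229227292, 'fy': 543.0720229227292, 'cx': 278.88364541775866, 'cy': 212.2813136835015, 'k1': -0.19612925647939472, 'rvec': array([ 2.13138234, -2.12583184,  0.20355185]), 'tvec': array([0.00565196, 0.52290127, 0.77703385])}
0.1 [0.24692983 0.49122712 0.23063857] [-1.79929892e+02 -1.06487431e-03  1.53309496e+02] 0.08585305230551436
```

View pics/top0.png

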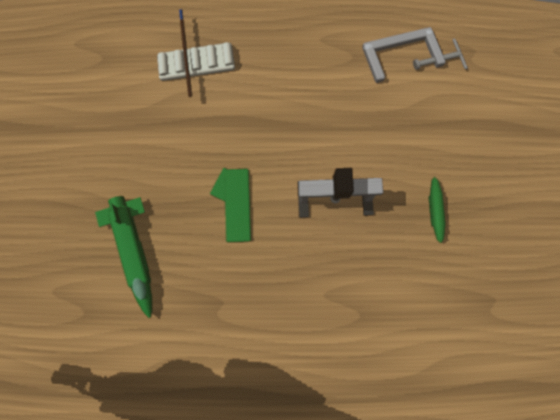

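View pics/scene0.png

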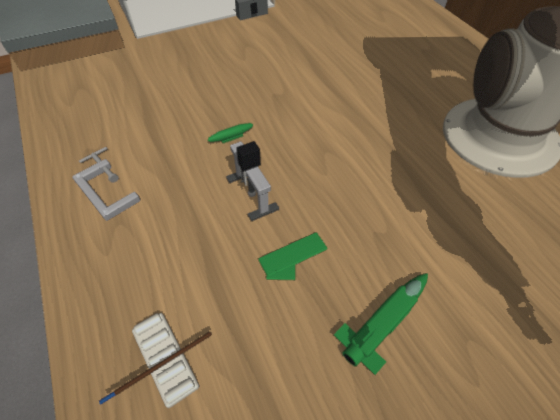

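```bash
cat > h.py <<'E'
import numpy as np, cv2
from workcell import *
def ray(n,uv,z):
    c=get_calibration(n);K=np.array([[c["fx"],0,c["cx"]],[0,c["fy"],c["cy"]],[0,0,1.]])
    p=cv2.undistortPoints(np.float64(uv).reshape(-1,1,2),K,np.float64([c["k1"],0,0,0]))[:,0]
    R=cv2.Rodrigues(c["rvec"])[0];C=-R.T@c["tvec"];d=np.c_[p,np.ones(len(p))]@R
    return (C+d*((z-C[2])/d[:,2])[:,None])
def proj(n,P):
    c=get_calibration(n);K=np.array([[c["fx"],0,c["cx"]],[0,c["fy"],c["cy"]],[0,0,1.]])
    return cv2.projectPoints(np.float64(P),c["rvec"],c["tvec"],K,np.float64([c["k1"],0,0,0]))[0][:,0]
E
python3 - <<'E'
from h import *
t=cv2.imread("pics/top0.png");s=cv2.imread("pics/scene0.png")
f=lambda im,x,y,w,h,k:cv2.resize(im[y:y+h,x:x+w],None,fx=k,fy=k,interpolation=cv2.INTER_CUBIC)
a=np.zeros((600,800,3),np.uint8)
a[:560,:400]=f(t,80,185,100,140,4); a[:300,400:]=f(t,290,160,100,75,4); a[300:,400:]=f(s,325,265,112,84,3.5714)[:300,:400]
cv2.imwrite("pics/c1.png",a)
for n,im in(("top",t),("scene",s)):
    hsv=cv2.cvtColor(im,cv2.COLOR_BGR2HSV);m=cv2.inRange(hsv,(45,100,20),(80,255,255))
    for c in cv2.findContours(m,0,1)[0]:
        if cv2.contourArea(c)>100:print(n,cv2.boundingRect(c),cv2.minAreaRect(c))
E
```

```text
top (96, 197, 56, 120) ((123.30689239501953, 257.1827697753906), (121.49555206298828, 47.58506393432617), 85.2363510131836)
top (429, 178, 16, 64) ((436.6393737792969, 209.53277587890625), (63.465553283691406, 13.489825248718262), 84.80557250976562)
top (211, 168, 40, 74) ((230.29998779296875, 204.59999084472656), (73.5578384399414, 37.91899108886719), 88.21009063720703)
scene (334, 274, 94, 101) ((377.63641357421875, 312.8607177734375), (58.161659240722656, 114.34541320800781), 27.299570083618164)
scene (259, 233, 68, 47) ((294.9844970703125, 259.7785339355469), (34.14427185058594, 67.8727798461914), 65.43283081054688)
scene (208, 123, 45, 20) ((230.45001220703125, 133.35000610351562), (12.332881927490234, 46.80170822143555), 71.56504821777344)
```

View pics/c1.png

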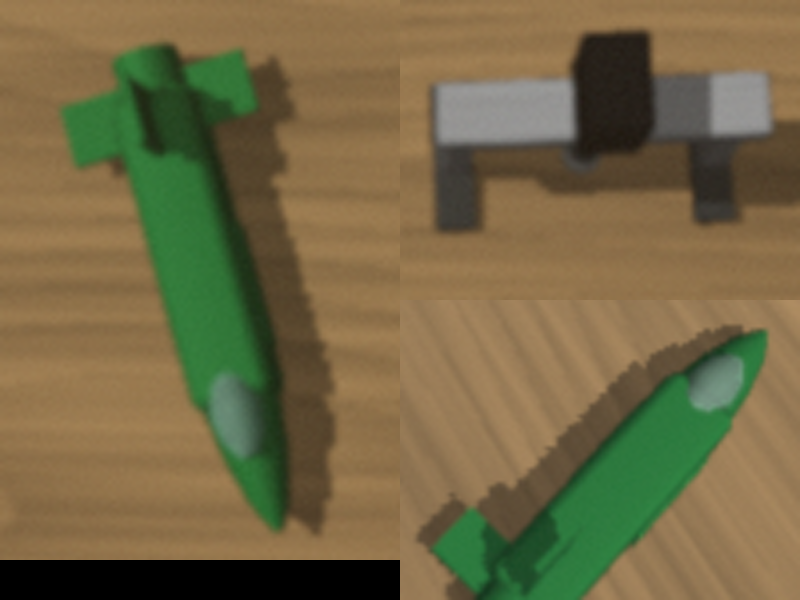

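```bash
python3 - <<'E'
from h import *
t=cv2.imread("pics/top0.png");s=cv2.imread("pics/scene0.png")
for n in("top","scene"):
    c=get_calibration(n);R=cv2.Rodrigues(c["rvec"])[0];print(n,"C",-R.T@c["tvec"])
T=lambda x,y:(x/4+80-.4,y/4+185-.4); G=lambda x,y:((x-400)/4+290-.4,y/4+160-.4); S=lambda x,y:((x-400)/3.5714+325-.4,(y-300)/3.5714+265-.4)
print("nose top/scene z16",ray("top",[T(279,528)],.016),ray("scene",[S(766,333)],.016))
print("spine front L",ray("top",[T(192,397)],.03),"canopy ctr z36 top,scene",ray("top",[T(237,415)],.036),ray("scene",[S(716,383)],.036))
tp=ray("top",[T(62,108),T(78,167),T(243,50),T(258,107)],.018);print("tailplane",tp,tp.mean(0))
h=cv2.cvtColor(t,cv2.COLOR_BGR2HSV);g=cv2.inRange(h,(45,100,20),(80,255,255))
E_=[];
for v in range(230,274,2):
    x=np.where(g[v]>0)[0];x=x[x<200]
    val=cv2.GaussianBlur(t[v:v+1,:,1],(3,1),0)[0].astype(int)
    d=np.diff(val[x[0]+4:x[-1]-1]);k=x[0]+4+d.argmin()+.5
    E_.append((x[0]-.5,k,x[-1]+.5,v))
E_=np.array(E_)
print(E_[::5])
for i,z in((0,.032),(1,.032),(2,.016)):
    P=ray("top",E_[:,[i,3]],z);vx,vy,x0,y0=cv2.fitLine(np.float32(P[:,:2]),cv2.DIST_HUBER,0,.01,.001).ravel()
    print(i,np.degrees(np.arctan2(vy,vx)),x0,y0)
# gauge
w=cv2.inRange(h,(0,0,110),(180,45,255));w[:, :295]=0;w[:,390:]=0;w[:165]=0;w[215:]=0
for c in cv2.findContours(w,0,1)[0]:
    if cv2.contourArea(c)>20: print(cv2.boundingRect(c),ray("top",cv2.boxPoints(cv2.minAreaRect(c)),.084)[:,:2].round(4).tolist())
print("beam corners",ray("top",[G(435,84),G(435,143),G(770,71),G(771,134)],.084))
print("grip top",ray("top",[G(585,34),G(650,31),G(653,124) ,G(580,124)],.126))
print("soles front",ray("top",[G(437,231),G(478,231),G(697,221),G(738,221)],.0))
E
```

```text
top C [0.37240563 0.01282462 0.85929556]
scene C [0.70846959 0.36010835 0.59042321]
nose top/scene z16 [[0.3636176  0.20737173 0.016     ]] [[0.3617548  0.20905776 0.016     ]]
spine front L [[0.4132198  0.23995978 0.03      ]] canopy ctr z36 top,scene [[0.40635863 0.22039103 0.036     ]] [[0.40872989 0.22462088 0.036     ]]
tailplane [[0.52859678 0.30265335 0.018     ]
 [0.50461328 0.29443401 0.018     ]
 [0.55246185 0.22878941 0.018     ]
 [0.52925873 0.22149438 0.018     ]] [0.52873266 0.26184279 0.018     ]
[[112.5 131.5 135.5 230. ]
 [115.5 134.5 138.5 240. ]
 [117.5 136.5 142.5 250. ]
 [120.5 140.5 144.5 260. ]
 [123.5 142.5 147.5 270. ]]
0 18.189013 0.46389413 0.25675848
1 18.258978 0.46422997 0.22608255
2 20.150566 0.46922442 0.22371732
(299, 180, 35, 16) [[0.5646, -0.0222], [0.5649, -0.0724], [0.5422, -0.072], [0.542, -0.0221]]
(367, 178, 16, 16) [[0.5683, -0.123], [0.5684, -0.1456], [0.5456, -0.1448], [0.5455, -0.1223]]
beam corners [[ 0.56366757 -0.02124601  0.084     ]
 [ 0.54147942 -0.0211297   0.084     ]
 [ 0.56943883 -0.14577846  0.084     ]
 [ 0.54549501 -0.14527138  0.084     ]]
grip top [[ 0.57162129 -0.0720874   0.126     ]
 [ 0.5728938  -0.09504874  0.126     ]
 [ 0.53943266 -0.09522952  0.126     ]
 [ 0.53929079 -0.06970518  0.126     ]]
soles front [[ 0.52361934 -0.02544009  0.        ]
 [ 0.52366993 -0.0419404   0.        ]
 [ 0.52802849 -0.1307887   0.        ]
 [ 0.52807815 -0.1475874   0.        ]]
```

The rows are not in the units I measure in: shifts go in shares of 100 cm and turns go in shares of 4 rad. I convert before sending: -57.5 cm / 100 = -0.575, 30.8 cm / 100 = 0.308, -2.636 rad / 4 = -0.659.

Request:
servo_tool([
  [0.308,-0.575,-0.03,-0.659],
  [0.308,-0.575,-0.03,-0.659],
  [0.308,-0.575,-0.03,-0.659],
  [0.308,-0.575,-0.03,-0.659],
  [0.308,-0.575,-0.03,-0.659],
  [0.308,-0.575,-0.03,-0.659],
  [0.308,-0.575,-0.03,-0.659],
  [0.308,-0.575,-0.03,-0.659],
  [0.308,-0.575,-0.03,-0.659],
  [0.308,-0.575,-0.03,-0.659],
  [0.308,-0.575,-0.03,-0.659],
  [0.308,-0.575,-0.03,-0.659],
  [0.308,-0.575,-0.03,-0.659],
  [0.308,-0.575,-0.03,-0.659],
  [0.308,-0.575,-0.03,-0.659],
  [0.308,-0.575,-0.03,-0.659],
  [0.308,-0.575,-0.03,-0.659],
  [0.308,-0.575,-0.03,-0.659],
  [0.308,-0.575,-0.03,-0.659],
  [0.308,-0.575,-0.03,-0.659],
], claw=0, force=50)

```text
time: 1.77
ee_pos: [0.5549, -0.084, 0.2006]
tcp_rot: [-180.0, 0.1, 9.7]
wrist_force: [-0.0, 0.3, -0.7]
opening: 0.0854
grasp_force: 0.0
```

To row units: -0.12 rad / 4 = -0.03.

Request:
servo_tool([
  [0,0,0,-0.03],
  [0,0,0,-0.03],
  [0,0,0,-0.03],
  [0,0,0,-0.03],
])

```text
time: 2.1
ee_pos: [0.5549, -0.0836, 0.2011]
tcp_rot: [-180.0, 0.0, 3.4]
wrist_force: [0.5, -0.3, -0.0]
opening: 0.0854
grasp_force: 0.0
```

```bash
python3 - <<'E'
from h import *
o=get_obs();print(o["time"],o["ee_pos"],o["tcp_rot"],o["q"])
s=camera("scene")[:,:,::-1];cv2.imwrite("pics/s1.png",cv2.resize(s[60:260,150:400],None,fx=3,fy=3))
E
```

```text
2.1 [ 0.55492885 -0.08355967  0.20107196] [-1.79994997e+02  2.40156799e-02  3.42746147e+00] [-8.56306154e+00  6.00912136e+00  7.83151072e+00  9.18469204e+01
 -9.57738619e-05  1.68009478e+02]
```

View pics/s1.png

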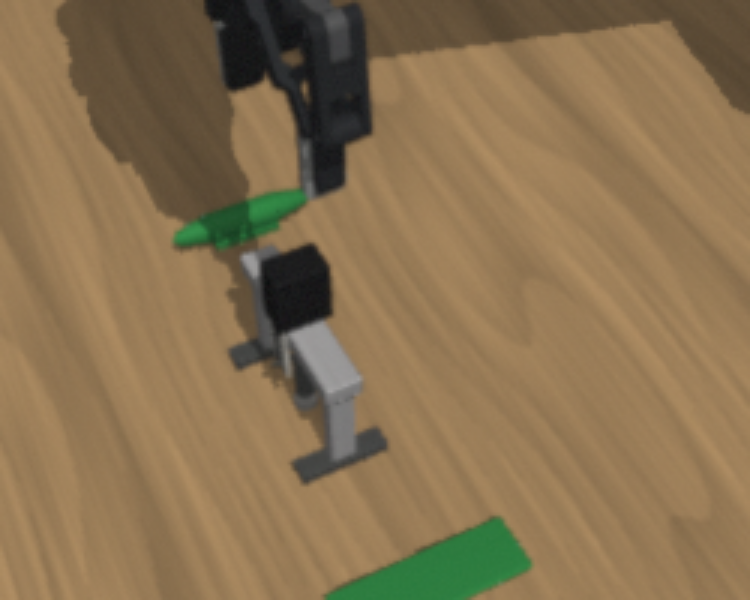

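To row units: 1.56 rad / 4 = 0.39.

Request:
servo_tool([
  [0,0,0,0.39],
  [0,0,0,0.39],
  [0,0,0,0.39],
  [0,0,0,0.39],
  [0,0,0,0.39],
  [0,0,0,0.39],
  [0,0,0,0.39],
  [0,0,0,0.39],
  [0,0,0,0.39],
  [0,0,0,0.39],
  [0,0,0,0.39],
  [0,0,0,0.39],
  [0,0,0,0.39],
])

```text
time: 3.23
ee_pos: [0.555, -0.0836, 0.2012]
tcp_rot: [-180.0, -0.0, 93.1]
wrist_force: [-0.1, 0.5, 0.6]
opening: 0.0854
grasp_force: 0.0
```

To row units: 1.56 rad / 4 = 0.39.

Request:
servo_tool([
  [0,0,0,0.39],
  [0,0,0,0.39],
  [0,0,0,0.39],
  [0,0,0,0.39],
  [0,0,0,0.39],
  [0,0,0,0.39],
  [0,0,0,0.39],
  [0,0,0,0.39],
  [0,0,0,0.39],
  [0,0,0,0.39],
  [0,0,0,0.39],
  [0,0,0,0.39],
  [0,0,0,0.39],
  [0,0,0,0.39],
  [0,0,0,0.39],
  [0,0,0,0.39],
])

```text
time: 4.57
ee_pos: [0.555, -0.0836, 0.2013]
tcp_rot: [180.0, -0.0, -178.1]
wrist_force: [0.0, -1.2, 0.1]
opening: 0.0856
grasp_force: 0.0
```

To row units: -11.2 cm / 100 = -0.112, -11 cm / 100 = -0.11, 0.007 rad / 4 = 0.0018.

Request:
servo_tool([
  [0,0,-0.01,0.0018],
  [0,0,-0.03,0.0018],
  [0,0,-0.05,0.0018],
  [0,0,-0.07,0.0018],
  [0,0,-0.085,0.0018],
  [0,0,-0.098,0.0018],
  [0,0,-0.106,0.0018],
  [0,0,-0.11,0.0018],
  [0,0,-0.112,0.0018],
  [0,0,-0.112,0.0018],
  [0,0,-0.112,0.0018],
])

```text
time: 5.48
ee_pos: [0.5554, -0.0837, 0.0901]
tcp_rot: [-180.0, 0.1, -177.6]
wrist_force: [-0.3, -0.7, 0.0]
opening: 0.0855
grasp_force: 0.0
```

Request:
servo_tool([
  [0,0,0,0],
  [0,0,0,0],
  [0,0,0,0],
  [0,0,0,0],
  [0,0,0,0],
  [0,0,0,0],
  [0,0,0,0],
  [0,0,0,0],
  [0,0,0,0],
  [0,0,0,0],
  [0,0,0,0],
  [0,0,0,0],
], claw=1, force=50)

```text
time: 6.48
ee_pos: [0.5551, -0.0835, 0.0894]
tcp_rot: [180.0, 0.0, -177.6]
wrist_force: [-0.2, 2.0, 2.8]
opening: 0.0231
grasp_force: 53.8
```

To row units: 9.5 cm / 100 = 0.095, 9 cm / 100 = 0.09.

Request:
servo_tool([
  [0,0,0.003,0],
  [0,0,0.01,0],
  [0,0,0.02,0],
  [0,0,0.035,0],
  [0,0,0.05,0],
  [0,0,0.065,0],
  [0,0,0.08,0],
  [0,0,0.09,0],
  [0,0,0.095,0],
  [0,0,0.095,0],
])

```text
time: 7.32
ee_pos: [0.5555, -0.0837, 0.1856]
tcp_rot: [-180.0, 0.1, -177.6]
wrist_force: [0.7, -0.4, -3.2]
opening: 0.0234
grasp_force: 53.1
```

To row units: 32.5 cm / 100 = 0.325, 32.3 cm / 100 = 0.323, 0.276 rad / 4 = 0.069.

Request:
servo_tool([
  [-0.003,0.01,0,0.0025],
  [-0.008,0.03,0,0.0075],
  [-0.015,0.055,0,0.0125],
  [-0.022,0.08,0,0.0175],
  [-0.03,0.105,0,0.0225],
  [-0.037,0.13,0,0.0275],
  [-0.044,0.155,0,0.0325],
  [-0.051,0.18,0,0.0375],
  [-0.058,0.205,0,0.0425],
  [-0.065,0.23,0,0.05],
  [-0.072,0.255,0,0.055],
  [-0.079,0.28,0,0.06],
  [-0.085,0.3,0,0.065],
  [-0.089,0.315,0,0.0675],
  [-0.091,0.323,0,0.069],
  [-0.091,0.325,0,0.069],
  [-0.091,0.325,0,0.069],
  [-0.091,0.325,0,0.069],
  [-0.091,0.325,0,0.069],
])

```text
time: 8.9
ee_pos: [0.4642, 0.2406, 0.1842]
tcp_rot: [-180.0, -0.0, -161.9]
wrist_force: [-0.2, -0.2, -3.1]
opening: 0.0233
grasp_force: 53.1
```

```bash
python3 - <<'E'
from h import *
o=get_obs();print(o["time"],o["ee_pos"],o["tcp_rot"],o["wrist_force"],o["torque"],o["opening"])
s=camera("scene")[:,:,::-1];t=camera("top")[:,:,::-1]
cv2.imwrite("pics/s2f.png",s);cv2.imwrite("pics/t2f.png",t)
a=np.zeros((600,800,3),np.uint8);a[:,:400]=cv2.resize(s[190:390,290:423],(400,600));a[:,400:]=cv2.resize(t[165:335,60:173],(400,600))
cv2.imwrite("pics/c2.png",a)
E
```

```text
8.9 [0.46422086 0.24058488 0.18415361] [-1.79984334e+02 -1.41175096e-02 -1.61892217e+02] [-0.23340078 -0.23876401 -3.07277438] [-0.05771322 -0.03834895  0.05215308] 0.023309935685799414
```

View pics/c2.png

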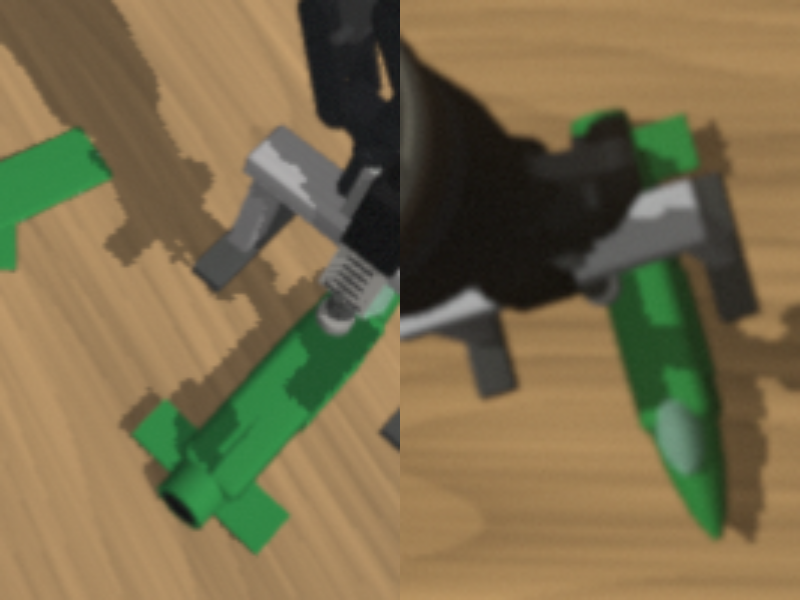

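```bash
python3 - <<'E'
from h import *
S=lambda x,y:(290+x/3.008-.4,190+y/3-.4); T=lambda x,y:(60+(x-400)/3.54-.4,165+y/3.53-.4)
print("foot",ray("scene",[S(337,318)],.097),ray("top",[T(603,290)],.097))
print("right sole front corners, top",ray("top",[T(758,311),T(735,320)],.097),"left",ray("top",[T(518,388),T(483,398)],.097))
print("left sole far corner/near in scene",ray("scene",[S(195,270),S(217,290)],.097))
a=np.radians(18.1);c=np.array([.4645,.2406]);R=np.array([[np.cos(a),-np.sin(a)],[np.sin(a),np.cos(a)]])
for p in([-.03,-.06],[-.03,-.044],[-.03,.044],[-.03,.06],[.03,.06],[.03,.044]):print(p,c+R@p)
E
```

```text
foot [[0.46290755 0.24231142 0.097     ]] [[0.46273894 0.23960327 0.097     ]]
right sole front corners, top [[0.45484495 0.17512217 0.097     ]
 [0.45111267 0.18439603 0.097     ]] left [[0.42227747 0.27350645 0.097     ]
 [0.41791296 0.28821902 0.097     ]]
left sole far corner/near in scene [[0.50874044 0.19463407 0.097     ]
 [0.50491163 0.20759676 0.097     ]]
[-0.03, -0.06] [0.45462511 0.17424876]
[-0.03, -0.044] [0.44965429 0.18945701]
[-0.03, 0.044] [0.42231477 0.2731024 ]
[-0.03, 0.06] [0.41734394 0.28831065]
[0.03, 0.06] [0.47437489 0.30695124]
[0.03, 0.044] [0.47934571 0.29174299]
```

To row units: -9.4 cm / 100 = -0.094, -9.3 cm / 100 = -0.093.

Request:
servo_tool([
  [0,0,-0.005,0],
  [0,0,-0.012,0],
  [0,0,-0.022,0],
  [0,0,-0.032,0],
  [0,0,-0.042,0],
  [0,0,-0.05,0],
  [0,0,-0.057,0],
  [0,0,-0.063,0],
  [0,0,-0.069,0],
  [0,0,-0.074,0],
  [0,0,-0.079,0],
  [0,0,-0.083,0],
  [0,0,-0.087,0],
  [0,0,-0.09,0],
  [0,0,-0.092,0],
  [0,0,-0.093,0],
  [0,0,-0.094,0],
  [0,0,-0.094,0],
  [0,0,-0.094,0],
])

```text
time: 10.58
ee_pos: [0.4641, 0.2415, 0.0904]
tcp_rot: [180.0, 0.0, -161.8]
wrist_force: [-1.0, 0.7, -1.8]
opening: 0.0236
grasp_force: 53.3
```

To row units: -0.1 cm / 100 = -0.001, -0.05 cm / 100 = -0.0005.

Request:
servo_tool([
  [0,0,-0.0005,0],
  [0,0,-0.001,0],
  [0,0,-0.001,0],
  [0,0,-0.001,0],
])

```text
time: 10.92
ee_pos: [0.4641, 0.2415, 0.0895]
tcp_rot: [180.0, 0.0, -161.8]
wrist_force: [-1.1, 1.7, -0.9]
opening: 0.0233
grasp_force: 53.4
```

Request:
servo_tool([
  [0,0,-0.0003,0],
  [0,0,-0.0006,0],
  [0,0,-0.0006,0],
  [0,0,-0.0006,0],
])

```text
time: 11.25
ee_pos: [0.4642, 0.2416, 0.0894]
tcp_rot: [180.0, 0.0, -161.8]
wrist_force: [-2.8, 1.8, 5.4]
opening: 0.024
grasp_force: 54.2
```

Request:
servo_tool([
  [0,0,0,0],
  [0,0,0,0],
  [0,0,0,0],
  [0,0,0,0],
  [0,0,0,0],
  [0,0,0,0],
  [0,0,0,0],
  [0,0,0,0],
  [0,0,0,0],
  [0,0,0,0],
], claw=0)

```text
time: 12.08
ee_pos: [0.464, 0.2414, 0.0887]
tcp_rot: [-180.0, -0.0, -161.8]
wrist_force: [0.3, -0.3, 1.1]
opening: 0.0855
grasp_force: 0.0
```

To row units: -26 cm / 100 = -0.26, -24 cm / 100 = -0.24.

Request:
servo_tool([
  [0,0,0.005,0],
  [0,0,0.015,0],
  [0,0,0.03,0],
  [0,0,0.05,0],
  [0,0,0.075,0],
  [0,0,0.1,0],
  [0,0,0.12,0],
  [0,-0.03,0.13,0],
  [0,-0.06,0.13,0],
  [0,-0.09,0.13,0],
  [0,-0.12,0.13,0],
  [0,-0.15,0.13,0],
  [0,-0.18,0.13,0],
  [0,-0.21,0.13,0],
  [0,-0.24,0.13,0],
  [0,-0.26,0.13,0],
  [0,-0.26,0.13,0],
  [0,-0.26,0.13,0],
])

```text
time: 13.58
ee_pos: [0.4641, -0.0194, 0.2197]
tcp_rot: [-180.0, 0.1, -162.0]
wrist_force: [0.7, 0.3, -0.0]
opening: 0.0855
grasp_force: 0.0
```

```bash
python3 - <<'E'
from h import *
o=get_obs();print(o["time"],o["ee_pos"],o["wrist_force"],o["opening"])
s=camera("scene")[:,:,::-1];t=camera("top")[:,:,::-1]
a=np.zeros((600,800,3),np.uint8);a[:,:400]=cv2.resize(s[220:390,310:423],(400,600));a[:,400:]=cv2.resize(t[165:335,60:173],(400,600))
cv2.imwrite("pics/c3.png",a)
E
```

```text
13.5833 [ 0.46405312 -0.01938175  0.21965856] [ 0.70696307  0.29253987 -0.00764146] 0.08545471606122675
```

View pics/c3.png

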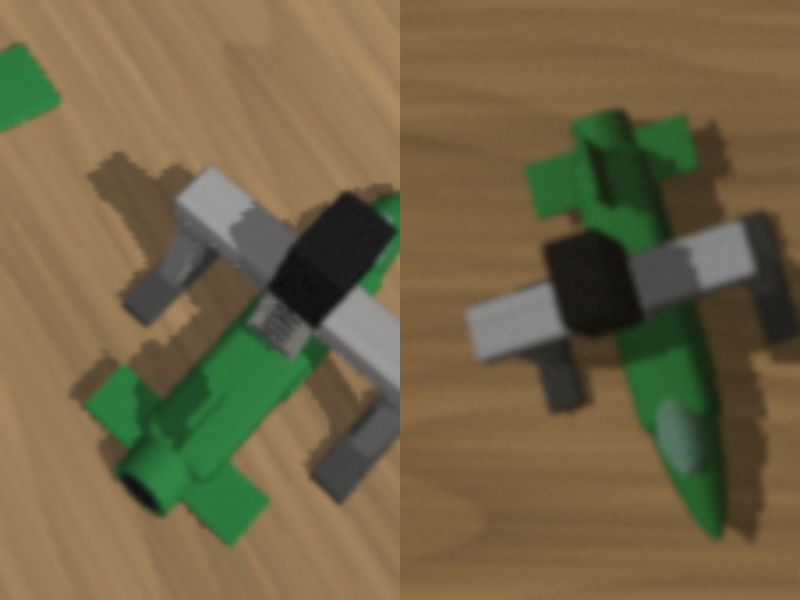

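The picture shows the gauge standing square astride the fuselage. The nose, at crop pixel (718,535), and the tail have not moved.

```bash
python3 -c "
from workcell import *
print(job_done())"
```

```text
the job is handed in; nothing more can be done
None
```

The gauge stands on its legs square astride the unmoved fuselage, foot aimed at mid-spine; I let go only once the legs were down, and handed in at about 13.7 s (verdict and gauge reading not seen).

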